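# Turn the plate turntable to the set marker and clamp it

### The arm

A 6-joint arm with a two-finger parallel gripper is mounted at the origin on a cart in front of the work surface, level with it; the furniture and walls round the work are solid. World frame = base frame: x ahead of the robot, y to its left, z up, the work surface at z = 0. Lengths are in m, angles in degrees, forces in N, time in s.
With the tool pointing down it reaches from about 0.375 to 0.9 m from the base axis. Payload 3.1 kg.
Tool frame: the origin (TCP) lies midway between the tips of the shut fingers; the grasp point (between the pads) lies bot.hold_point_z behind it (bot.hold_point_z is the distance from the TCP to the grasp point, in m); z points along the fingers, y is the direction in which the jaws open and shut (so a half turn about z gives the same grasp; the last joint's range is limited). The gripper opens to 87 mm and grips with 3 to 60 N. Pads are 19 mm wide; open, the fingers measure 117 mm over their backs; the gripper's body (75 mm by 190 mm) begins 51 mm behind the grasp point.
Start: joints at [53.772, 30.224, 82.088, -0, 67.689, -10.227], TCP at [0.274, 0.562, 0.223] pointing down, gripper open.
Joint ranges: [-176.69, 176.69], [-43.24, 126.21], [12.49, 139.97], [-82, 262], [0, 151.66], [-163.58, 163.58]. Speed limits (degrees/s): [159.86, 159.86, 180, 180, 180, 180].

### API

Orientations are given as a 3x3 rotation matrix whose columns are the frame's x, y, z axes.
In Python, from rig import bot, vision, hand_in gives the robot as it stands. The module is installed in compiled form; this text tells all that it offers.
- The arm moves only by the shell command python3 -m handwheel 'ROWS'. ROWS is JSON, a list of rows, each an object of numbers: "hand": the gripper's target within -1 to 1 (fully open at 1, half-way at 0, shut at -1); "dx", "dy", "dz": the shift along the world's x, y, z in cm; "wx", "wy", "wz": the turn, a rotation vector about the world's x, y, z in rad. In form: [{"hand": .., "dx": .., "dy": .., "dz": .., "wx": .., "wy": .., "wz": ..}, ...]. A call has 1 to 10 rows; each row shifts and turns the commanded pose from where the row before left it; what a row does not reach is not made up. A row lasts 1/10 s, in which the tool goes at most 50 mm and 8.59 degrees, less where a joint would pass 70% of its speed; a pose out of reach is approached as far as the arm can. A call with a gripper value outside its range is refused whole. The fingers move at their own pace and stop on an object; the grip force is fixed at half the most. Time passes only in rows, so rows that do not move let the fingers close. It gives the time, the measured TCP pose, the force and the opening at its end, in the units of the state.
- bot.read_state(): the state, without advancing time (a new reading comes with each control period).
- vision.capture(name): name is "side" or "top"; returns (picture, depth): 420x560x3 uint8, red, green, blue; 420x560 float32, m along the optical axis (not along the pixel's ray), 0 where there is no reading.
- vision.get_calibration(name): a dict with "fx", "fy", "cx", "cy" (pixels), "rvec" (rotation vector, rad) and "tvec" (3), from world to camera coordinates, as OpenCV has them. Camera axes: x right, y down, z forward; pixel columns grow to the right and rows downward; lengths in m; the calibration is good to about 2 mm. A picture is of the moment at which its call begins. get_calibration takes no time and is no camera call.
- hand_in(): hands the job in, once; it reports no verdict.
The state is a dict: "time_s": time; "joint_positions": joint angles; "qvel": joint speeds; "tau": joint torques, N m; "position": TCP position; "tcp_rot": TCP orientation; "force": force on the tool from outside, world axes, zero at the start; "moment": the same for the moment, N m; "opening": opening from 0.0 (shut) to 1.0 (fully open).
Only numpy, scipy, OpenCV 4.12 (cv2) and the standard library are available. Lean on these libraries where they do the work, as an engineer would, in place of code of your own. Each camera call takes 0.05 s, during which the arm holds its last target.

### The job

Using the fingertips only, set the plate turntable for the next streak: push its clamp lever all the way open, push the disc round by the upright finger post until the white index line lines up with the red set marker on the scale, then push the clamp lever fully shut again so that the setting is locked. Push gently and grip nothing; leave the petri dish in its seat on the disc, do not shift the red marker, and leave the things around the turntable where they are.

Things in the scene. Friction and masses are not known exactly. Their poses are not given: they have to be found in the camera images.
- turntable: Fixed plate turntable: grey base 190 x 190 mm, 14 mm high; on it a silver scale ring, 187 mm across, its top at z = 26 mm, black lines every 5 degrees; in it a dark slate disc, radius 80 mm, top at z = 29 mm. Origin: base underside, on the disc's axis; z up. The clamp stands on its (-x, -y) corner: a black block, top at z = 33 mm, with the lever on it.
- microscope: Fixed tall inverted microscope, right (-y) of the turntable: an obstacle, 488 mm long (x) and 224 mm wide (y), lamp column 502 mm high, eyepieces toward the robot 242 to 382 mm high. Origin: underside of its base, 244 mm behind the front of the eyepieces. Keep the arm clear of it: cross to the other side only well above it, or close to the robot and above the eyepieces.
- disc (a joint): Angle of the disc about the vertical, rad, positive counter-clockwise seen from above. At 0 the white index line points to the turntable's -x and the finger post to its +x. It can turn from -2.6 to 2.6; with the clamp open it turns stiffly (2 to 3 N at the post) and stays where it is left; with the clamp shut it is braked fast.
- post_middle (a point): Steel finger post, upright on the disc 62 mm from its axis, opposite the index line: a pin 12 mm across, from the disc's top (z = 29 mm) to z = 57 mm, with a 17 mm foot 2 to 4 mm high. This point is on its axis at z = 45 mm. To be pushed sideways along its circle.
- index_line (a point): Outer end of the white index line (4 mm wide, 30 mm long, radial) on the disc, at the disc's edge: radius 80 mm, z = 29 mm. Lined up when it meets target_line.
- target_line (a point): Inner end of the red set marker's centre line, also at radius 80 mm, z = 29 mm. The marker is a red rider, 12 mm wide, on the scale ring (radius 82 to 97 mm, top at z = 30 mm) with a white line along its middle. It can be knocked along the ring (about 5 N) but must stay where it is.
- clamp_lever (a joint): Angle of the clamp lever, rad: 0 fully shut (disc braked), 1.2 fully open, stops at both ends; seen from above it opens clockwise, swinging its tip away from the disc toward the turntable's -x side. The brake lets go above about 0.2. It stays where it is left; 2 to 5 N at the tip moves it.
- lever_tip (a point): Axis of the blue round grip at the end of the clamp lever, at z = 43.5 mm; the grip is 17 mm across, from z = 33.5 to 53.5 mm. It is 56 mm from the lever's pivot. The silver arm between them is 10 mm wide, z = 35 to 45 mm.
- lever_pivot (a point): Pivot axis of the clamp lever (upright), at z = 43.5 mm, 107 mm from the disc's axis; its round hub is 24 mm across, z = 33.5 to 47.5 mm, with a screw head to z = 50.5 mm.
- seat (a point): Middle of the dish seat: on the disc's axis, on the disc's top, z = 29 mm. Three low silver lugs (to z = 35 mm, out to 36 mm from the axis) centre the dish.
- plate_dish: Loose petri dish, 60 mm across, 12 mm high, in its seat on the disc, which carries it round. Origin: centre of its underside. It must not be lifted, or pushed out of its seat.
- spare_dish: Bystander: loose petri dish, 60 mm across, 12 mm high, on the worktop on the turntable's left (+y) side. Origin: centre of its underside.
- vial: Bystander: loose vial with orange cap, 26 mm across, 62 mm high, upright on the worktop on the turntable's left (+y) side. Origin: centre of its underside.
- marker_pen: Bystander: loose white marker pen with black cap, 135 mm long along its y axis, 17 mm thick, on the worktop in front of the turntable. Origin: its underside, half-way along.
Not all that is in view belongs to the job. What is shaped like the plate_dish but turquoise or yellow is not meant.

How it is judged:
By the outcome, as a careful person would: the job done as asked, in the order asked, and still so for the second after the job is handed in, with the robot touching nothing.
It also fails if it takes over 67 s, if anything falls off the work surface, if the arm or the gripper's body presses on something with over 40 N, if the wrist force passes 120 N, or if a joint passes its speed limit or range.

## Working session

There is one attempt and no reset: what is moved stays moved. The work goes in short steps, Python scripts to look and compute and a shell command to move; the robot and the scene stay as the last step left them, time stands still between calls to the robot, and variables do not carry over. Pictures are saved under pics/ and viewed, and the job is handed in when it is done.

```bash
mkdir -p pics
cat > h.py <<'E'
import numpy as np,cv2
from rig import bot,vision,hand_in
def cap(n,f):
    p,d=vision.capture(n); cv2.imwrite('pics/'+f,p[:,:,::-1]); np.savez('pics/'+f[:-4]+'.npz',p=p,d=d); return p,d
def cal(n):
    c=vision.get_calibration(n); K=np.array([[c['fx'],0,c['cx']],[0,c['fy'],c['cy']],[0,0,1.]])
    R=cv2.Rodrigues(np.array(c['rvec'],float))[0]; return K,R,np.array(c['tvec'],float).ravel()
def ray(n,u,v,z):
    K,R,t=cal(n); o=-R.T@t; d=R.T@np.linalg.inv(K)@np.array([u,v,1.]); return o+d*(z-o[2])/d[2]
def proj(n,P):
    K,R,t=cal(n); q=K@(R@np.array(P,float)+t); return q[:2]/q[2]
E
python3 - <<'E'
from h import *
for n in('top','side'):
    cap(n,n+'0.png'); K,R,t=cal(n); print(n,K[0,0],-R.T@t,R[2])
s=bot.read_state(); print(s['time_s'],s['position'],s['tcp_rot'],s['opening'],s['force'],bot.hold_point_z)
E
```

```text
top 435.16625914446917 [0.43226141 0.18402991 1.13982905] [ 0.06697338  0.01939462 -0.99756625]
side 477.10267067625716 [ 0.25467391 -0.43773704  0.72274133] [ 0.25135158  0.67813396 -0.69062053]
0.1 [0.2735494  0.56124695 0.22168241] [[-8.98791707e-01  4.38374449e-01 -1.14437254e-03]
 [ 4.38375792e-01  8.98790501e-01 -1.51699628e-03]
 [ 3.63538762e-04 -1.86512890e-03 -9.99998195e-01]] 0.9993994660486015 [2.20308023 0.23025728 0.47615724] 0.0187
```

View pics/top0.png

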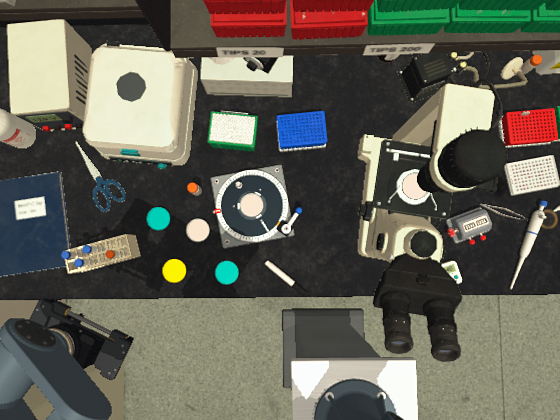

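View pics/side0.png

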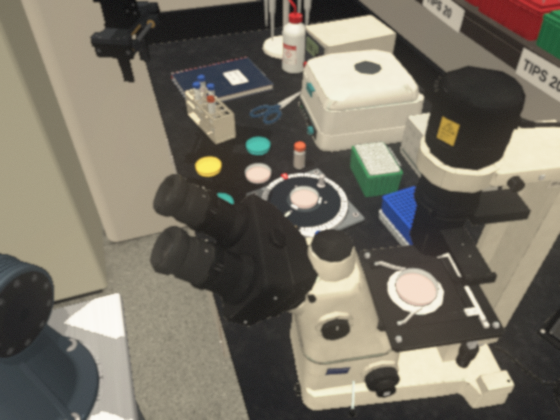

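The top view shows the turntable near px (252,205), with the clamp lever and blue grip at about (295,212). The red rider is near (217,211), the pen at (280,273), the vial at (193,188) and the spare dish at (198,230). The side view hides the clamp behind the microscope.

Run:
```python
from h import *
p=np.load('pics/top0.npz')['p'][155:255,195:320]
cv2.imwrite('pics/c1.png',cv2.resize(p[:,:,::-1],None,fx=6,fy=6,interpolation=cv2.INTER_CUBIC))
p=np.load('pics/side0.npz')['p'][130:240,230:370]
cv2.imwrite('pics/c2.png',cv2.resize(p[:,:,::-1],None,fx=5,fy=5,interpolation=cv2.INTER_CUBIC))
```

```text
(no output)
```

View pics/c1.png

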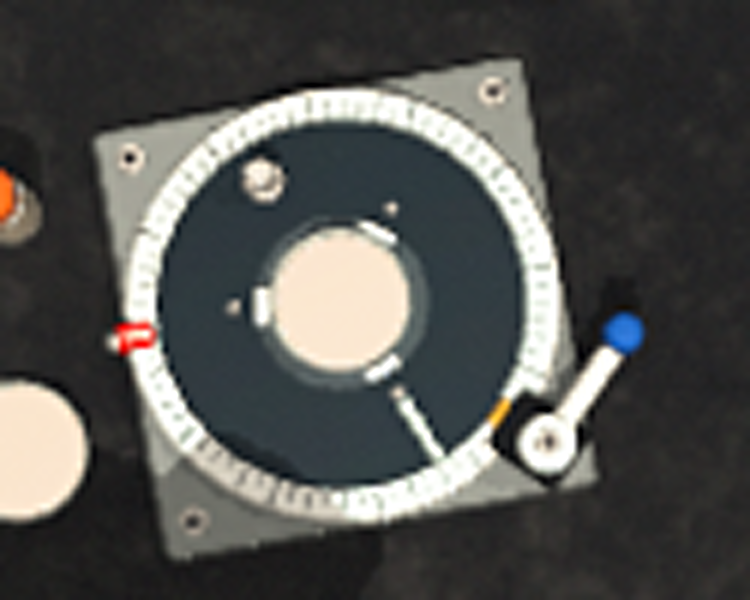

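View pics/c2.png

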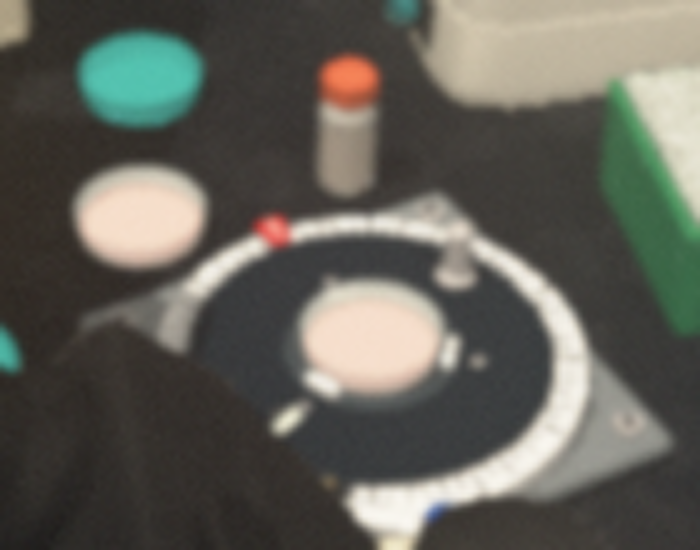

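```bash
cat >> h.py <<'E'
def circ(P):
    A=np.c_[2*P,np.ones(len(P))]; s=np.linalg.lstsq(A,(P**2).sum(1),rcond=None)[0]; return s[:2],np.sqrt(s[2]+s[0]**2+s[1]**2)
def cent(m):
    v,u=np.nonzero(m); return u.mean(),v.mean(),len(u)
def hsv(p): return cv2.cvtColor(p,cv2.COLOR_RGB2HSV).astype(int)
E
python3 - <<'E'
from h import *
p=np.load('pics/top0.npz')['p'];d=np.load('pics/top0.npz')['d']; H=hsv(p); g=p.astype(float).mean(2)
# disc edge: radial profiles from approx centre (251.7,205)
from scipy.ndimage import map_coordinates as mc
c0=np.array([251.7,205.])
for it in range(3):
  P=[]
  for a in np.radians(np.arange(0,360,3)):
    r=np.arange(20,40,.1); s=mc(g,[c0[1]+r*np.sin(a),c0[0]+r*np.cos(a)],order=1)
    k=np.nonzero(s>115)[0]
    k=k[r[k]>26]
    if len(k) and 28<r[k[0]]<34: P.append(ray('top',c0[0]+r[k[0]]*np.cos(a),c0[1]+r[k[0]]*np.sin(a),.0275)[:2])
  P=np.array(P)
  C,R=circ(P)
  for _ in range(6):
    e=abs(np.linalg.norm(P-C,axis=1)-R); Q=P[e<max(.002,1.5*np.median(e))]; C,R=circ(Q)
  c0=proj('top',[*C,.0275])
print('axis',C,R,len(P),len(Q),e.std(),c0)
uu,vv=np.meshgrid(np.arange(560),np.arange(420))
box=(uu>195)&(uu<320)&(vv>155)&(vv<255)
def rep(n,m,z):
    u,v,N=cent(m); q=ray('top',u,v,z); dd=d[m]; 
    print(n,(round(u,2),round(v,2)),N,q[:2].round(4),'r',np.linalg.norm(q[:2]-C).round(4),'ang',np.degrees(np.arctan2(*(q[:2]-C)[::-1])).round(2)); return q[:2]
b=rep('blue',box&(H[...,0]>100)&(H[...,0]<125)&(H[...,1]>150)&(H[...,2]>100),.0535)
r=rep('red',box&((H[...,0]<6)|(H[...,0]>172))&(H[...,1]>130)&(uu>205)&(vv>200),.030)
h=rep('hub',box&(np.hypot(uu-286.5,vv-228.8)<5.2)&(g>140),.0475)
# index: bright px inside the disc r 50..80
m=box&(g>130)&(np.hypot(uu-c0[0],vv-c0[1])<29.3)&(np.hypot(uu-c0[0],vv-c0[1])>18)&(vv>215)&(uu>255)
i=rep('index',m,.029)
m=box&(g>110)&(np.hypot(uu-239,vv-184.5)<5)
po=rep('post',m,.05)
print('lever',np.linalg.norm(b-h),np.degrees(np.arctan2(*(b-h)[::-1])))
for n,(u,v,z) in dict(dish=(251.5,205,.041),spare=(198,230,.012),pen1=(266,263,.017),pen2=(293,285,.017),vial=(193,188,.062),eye1=(375,300,.3),micro=(360,200,.1)).items(): print(n,ray('top',u,v,z).round(3),d[int(v),int(u)])
# base corners
for u,v in[(95,140),(523,60),(598,478),(172,558)]: print(ray('top',195+u/6,155+v/6,.014).round(4))
E
```

```text
axis [0.54772512 0.25636584] 0.07916859159683846 114 114 0.0002599584892486383 [251.34751432 205.17167277]
blue (np.float64(298.7), np.float64(210.09)) 33 [0.5309 0.1361] r 0.1214 ang -97.96
red (np.float64(216.6), np.float64(210.85)) 20 [0.5341 0.3456] r 0.0903 ang 98.66
hub (np.float64(286.05), np.float64(228.45)) 73 [0.4856 0.1684] r 0.1077 ang -125.21
index (np.float64(264.21), np.float64(225.14)) 29 [0.4958 0.2238] r 0.0613 ang -147.94
post (np.float64(238.44), np.float64(184.64)) 39 [0.598  0.2871] r 0.0589 ang 31.41
lever 0.055580677207502864 -35.44006497574322
dish [0.547 0.255 0.041] 1.1029638
spare [0.486 0.397 0.012] 1.1317279
pen1 [0.399 0.221 0.017] 1.1199782
pen2 [0.342 0.152 0.017] 1.1148673
vial [0.59  0.4   0.062] 1.0898383
eye1 [0.335 0.005 0.3  ] 0.8380265
micro [ 0.549 -0.009  0.1  ] 1.1418072
[0.6213 0.3627 0.014 ]
[0.6535 0.1756 0.014 ]
[0.4709 0.1459 0.014 ]
[0.4388 0.33   0.014 ]
```

Run:
```python
from h import *
d=np.load('pics/top0.npz')['d'].astype(float);K,R,t=cal('top')
uu,vv=np.meshgrid(np.arange(560),np.arange(420))
X=np.stack([(uu-K[0,2])/K[0,0]*d,(vv-K[1,2])/K[1,1]*d,d],-1); W=(X-t)@R
ok=d>0
for n,(u0,u1,v0,v1) in dict(green=(205,262,105,152),blue=(270,332,105,155),centr=(80,198,40,170),vial=(185,200,180,196),boxes=(200,295,55,98)).items():
    w=W[v0:v1,u0:u1][ok[v0:v1,u0:u1]]; w=w[w[:,2]>.03]; print(n,w.min(0).round(3),w.max(0).round(3))
w=W[ok]
for a,b in((.2,.3),(.3,.4),(.4,.5),(.5,.6),(.6,.7),(.7,.8)):
  for za,zb in((.03,.1),(.1,.2),(.2,.4),(.4,.6)):
    s=w[(w[:,0]>a)&(w[:,0]<b)&(w[:,2]>za)&(w[:,2]<zb)&(w[:,1]<.12)&(w[:,1]>-.3)]
    if len(s)>5: print(a,za,len(s),np.percentile(s[:,1],99).round(3))
print(W[210,252],W[210,299])
```

```text
green [0.691 0.238 0.03 ] [0.787 0.363 0.073]
blue [0.691 0.063 0.03 ] [0.781 0.187 0.069]
centr [0.645 0.317 0.03 ] [0.983 0.691 0.49 ]
vial [0.579 0.389 0.032] [0.605 0.413 0.068]
boxes [0.767 0.146 0.03 ] [0.907 0.373 0.414]
0.2 0.2 1836 0.002
0.3 0.2 4245 -0.0
0.4 0.03 751 -0.019
0.4 0.1 460 -0.025
0.4 0.2 2641 -0.025
0.5 0.03 516 -0.009
0.5 0.1 2828 -0.027
0.5 0.2 654 -0.079
0.5 0.4 3439 -0.073
0.6 0.03 632 0.115
0.6 0.1 1849 -0.039
0.6 0.2 682 -0.093
0.6 0.4 2921 -0.08
0.7 0.03 870 0.12
0.7 0.1 56 -0.096
0.7 0.2 172 -0.096
0.7 0.4 12620 0.116
[0.53390695 0.25389102 0.0418987 ] [0.53103547 0.13542307 0.0545008 ]
```

What could be mistaken for the targets, all in the top view:
- **Lever grip:** blue at (298.7,210). The blue tube caps at (70,254) and the pipette at (543,205) are not it.
- **Rider:** red on the ring at (217,211). The orange vial cap at (193,188) and the orange brake pad at (278,224) are not it.
- **Index line:** white at (264,225), r = 50–80 mm. The lugs and scale lines are not it.
- **Post:** (238,185), r ≈ 60 mm. The small pins are not it.

The crop and sizes agree: lever 55.6 mm, pivot radius 107.7 mm, disc radius 79 mm. I'll shut the fingers and move over to the lever.

```bash
python3 -m handwheel '[{"hand":-1,"dx":2.7,"dy":-3.9,"wz":-0.03},{"hand":-1,"dx":2.7,"dy":-3.9,"wz":-0.03},{"hand":-1,"dx":2.7,"dy":-3.9,"wz":-0.03},{"hand":-1,"dx":2.7,"dy":-3.9,"wz":-0.03},{"hand":-1,"dx":2.7,"dy":-3.9,"wz":-0.04},{"hand":-1,"dx":2.7,"dy":-3.9},{"hand":-1,"dx":2.7,"dy":-3.9},{"hand":-1,"dx":2.7,"dy":-3.9},{"hand":-1,"dx":2.7,"dy":-3.9},{"hand":-1,"dx":2.7,"dy":-3.9,"dz":-1}]'
python3 - <<'E'
from h import *
s=bot.read_state();print(s['position'],np.degrees(np.arctan2(s['tcp_rot'][1][1],s['tcp_rot'][0][1])),s['force'],s['time_s'])
E
```

```text
[0.2735494  0.56124695 0.22168241] 63.999740893678286 [2.20308023 0.23025728 0.47615724] 0.1invalid input
```

```bash
python3 -m handwheel '[{"hand":-1,"dx":2.7,"dy":-3.9,"dz":0,"wx":0,"wy":0,"wz":-0.03},{"hand":-1,"dx":2.7,"dy":-3.9,"dz":0,"wx":0,"wy":0,"wz":-0.03},{"hand":-1,"dx":2.7,"dy":-3.9,"dz":0,"wx":0,"wy":0,"wz":-0.03},{"hand":-1,"dx":2.7,"dy":-3.9,"dz":0,"wx":0,"wy":0,"wz":-0.03},{"hand":-1,"dx":2.7,"dy":-3.9,"dz":0,"wx":0,"wy":0,"wz":-0.04},{"hand":-1,"dx":2.7,"dy":-3.9,"dz":0,"wx":0,"wy":0,"wz":0},{"hand":-1,"dx":2.7,"dy":-3.9,"dz":0,"wx":0,"wy":0,"wz":0},{"hand":-1,"dx":2.7,"dy":-3.9,"dz":0,"wx":0,"wy":0,"wz":0},{"hand":-1,"dx":2.7,"dy":-3.9,"dz":0,"wx":0,"wy":0,"wz":0},{"hand":-1,"dx":2.7,"dy":-3.9,"dz":-1,"wx":0,"wy":0,"wz":0}]'
cat >> h.py <<'E'
def st():
    s=bot.read_state();print(s['time_s'],np.round(s['position'],4),'hd',np.degrees(np.arctan2(s['tcp_rot'][1][1],s['tcp_rot'][0][1])).round(2),'F',np.round(s['force'],2),'op',round(s['opening'],3)); return s
E
python3 -c "
from h import *
st()"
```

```text
time_s: 1.1
position: [0.5456, 0.1701, 0.2134]
tcp_rot: [[-0.817, 0.576, 0.003], [0.576, 0.817, 0.0], [-0.002, 0.002, -1.0]]
force: [0.6, -0.1, -0.3]
opening: 0.173
1.1 [0.5456 0.1701 0.2134] hd 54.82 F [ 0.58 -0.08 -0.26] op 0.173
```

```bash
python3 -m handwheel '[{"hand":-1,"dx":0.5,"dy":-1.0,"dz":-3,"wx":0,"wy":0,"wz":0},{"hand":-1,"dx":0,"dy":0,"dz":-4,"wx":0,"wy":0,"wz":0},{"hand":-1,"dx":0,"dy":0,"dz":-4,"wx":0,"wy":0,"wz":0},{"hand":-1,"dx":0,"dy":0,"dz":-3,"wx":0,"wy":0,"wz":0},{"hand":-1,"dx":0,"dy":0,"dz":-2,"wx":0,"wy":0,"wz":0},{"hand":-1,"dx":0,"dy":0,"dz":-1.2,"wx":0,"wy":0,"wz":0},{"hand":-1,"dx":0,"dy":0,"dz":0,"wx":0,"wy":0,"wz":0}]'
python3 - <<'E'
from h import *
st(); p,d=cap('top','t1.png')
cv2.imwrite('pics/t1c.png',cv2.resize(p[155:255,195:320,::-1],None,fx=6,fy=6,interpolation=cv2.INTER_CUBIC))
p,d=cap('side','s1.png')
E
```

```text
time_s: 1.8
position: [0.5477, 0.1616, 0.0388]
tcp_rot: [[-0.817, 0.576, -0.004], [0.576, 0.817, -0.0], [0.003, -0.002, -1.0]]
force: [0.3, 0.5, 0.2]
opening: 0.004
1.8 [0.5477 0.1616 0.0388] hd 54.83 F [0.27 0.49 0.18] op 0.004
```

View pics/t1.png

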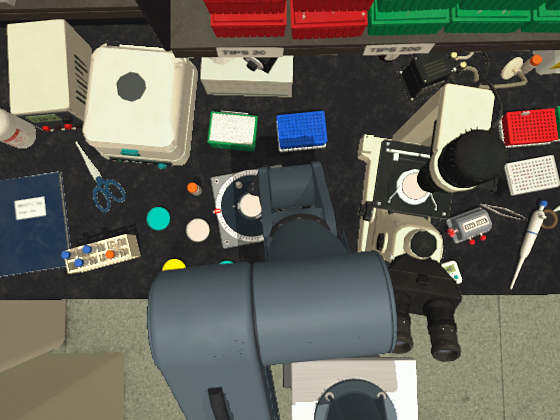

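View pics/s1.png

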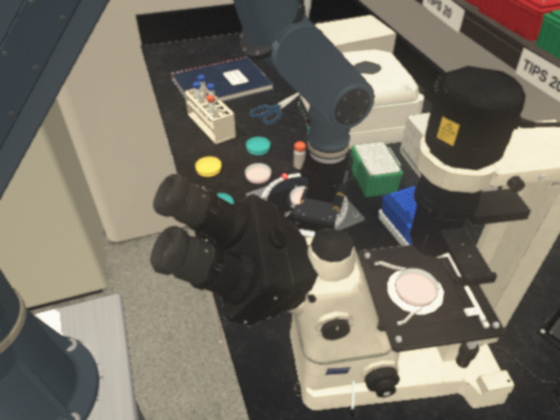

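The arm hides the clamp in both views, and its elbow lies toward the eyepieces at (390,300). I'll check the arm's height there before going on.

Run:
```python
from h import *
d=np.load('pics/t1.npz')['d'].astype(float);K,R,t=cal('top')
for u,v in((385,310),(330,310),(370,270),(385,350),(300,250),(300,190),(330,240)):
    X=np.array([(u-K[0,2])/K[0,0],(v-K[1,2])/K[1,1],1])*d[v,u]; print(u,v,((X-t)@R).round(3))
# planned lever open path
Pv=np.array([.4856,.1684])
for th in np.arange(-35.4,-110,-7.0):
    a=np.radians(th);T=Pv+.056*np.array([np.cos(a),np.sin(a)])+.0235*np.array([-np.sin(a),np.cos(a)]);print(round(th,1),T.round(4),'hd',round(th+90,1))
```

```text
385 310 [0.432 0.184 1.14 ]
330 310 [0.381 0.142 0.765]
370 270 [0.413 0.105 0.752]
385 350 [0.342 0.091 0.742]
300 250 [0.432 0.162 0.651]
300 190 [0.536 0.148 0.381]
330 240 [0.443 0.123 0.611]
-35.4 [0.5449 0.1551] hd 54.6
-42.4 [0.5428 0.148 ] hd 47.6
-49.4 [0.5399 0.1412] hd 40.6
-56.4 [0.5362 0.1348] hd 33.6
-63.4 [0.5317 0.1288] hd 26.6
-70.4 [0.5265 0.1235] hd 19.6
-77.4 [0.5208 0.1189] hd 12.6
-84.4 [0.5145 0.115 ] hd 5.6
-91.4 [0.5077 0.1118] hd -1.4
-98.4 [0.5007 0.1096] hd -8.4
-105.4 [0.4934 0.1082] hd -15.4
```

```bash
python3 -m handwheel '[{"hand":-1,"dx":-0.15,"dy":-0.35,"dz":0,"wx":0,"wy":0,"wz":0},{"hand":-1,"dx":-0.15,"dy":-0.3,"dz":0,"wx":0,"wy":0,"wz":0},{"hand":-1,"dx":-0.1,"dy":-0.35,"dz":0,"wx":0,"wy":0,"wz":-0.06},{"hand":-1,"dx":-0.1,"dy":-0.35,"dz":0,"wx":0,"wy":0,"wz":-0.06}]'; python3 -m handwheel '[{"hand":-1,"dx":-0.15,"dy":-0.35,"dz":0,"wx":0,"wy":0,"wz":-0.06},{"hand":-1,"dx":-0.15,"dy":-0.35,"dz":0,"wx":0,"wy":0,"wz":-0.06},{"hand":-1,"dx":-0.2,"dy":-0.3,"dz":0,"wx":0,"wy":0,"wz":-0.06},{"hand":-1,"dx":-0.2,"dy":-0.3,"dz":0,"wx":0,"wy":0,"wz":-0.06}]'
```

```text
time_s: 2.3
position: [0.5443, 0.148, 0.0416]
tcp_rot: [[-0.741, 0.672, 0.002], [0.672, 0.741, 0.0], [-0.001, 0.001, -1.0]]
force: [0.9, 1.9, 0.2]
opening: 0.001
time_s: 2.7
position: [0.5383, 0.1353, 0.0417]
tcp_rot: [[-0.56, 0.829, 0.004], [0.829, 0.56, 0.001], [-0.002, 0.004, -1.0]]
force: [0.9, 2.1, -1.3]
opening: 0.002
```

```bash
python3 -m handwheel '[{"hand":-1,"dx":-0.25,"dy":-0.3,"dz":0,"wx":0,"wy":0,"wz":-0.06},{"hand":-1,"dx":-0.25,"dy":-0.3,"dz":0,"wx":0,"wy":0,"wz":-0.06},{"hand":-1,"dx":-0.25,"dy":-0.3,"dz":0,"wx":0,"wy":0,"wz":-0.06},{"hand":-1,"dx":-0.3,"dy":-0.25,"dz":0,"wx":0,"wy":0,"wz":-0.06}]';  python3 -m handwheel '[{"hand":-1,"dx":-0.3,"dy":-0.2,"dz":0,"wx":0,"wy":0,"wz":-0.06},{"hand":-1,"dx":-0.3,"dy":-0.2,"dz":0,"wx":0,"wy":0,"wz":-0.06},{"hand":-1,"dx":-0.3,"dy":-0.2,"dz":0,"wx":0,"wy":0,"wz":-0.06},{"hand":-1,"dx":-0.3,"dy":-0.2,"dz":0,"wx":0,"wy":0,"wz":-0.06}]'
```

```text
time_s: 3.1
position: [0.5285, 0.1236, 0.0417]
tcp_rot: [[-0.347, 0.938, 0.005], [0.938, 0.347, 0.0], [-0.001, 0.005, -1.0]]
force: [2.4, 0.1, -0.8]
opening: 0.006
time_s: 3.5
position: [0.5171, 0.1152, 0.0418]
tcp_rot: [[-0.114, 0.993, 0.007], [0.993, 0.114, -0.0], [-0.001, 0.007, -1.0]]
force: [2.3, 0.2, -1.6]
opening: 0.006
```

```bash
python3 -m handwheel '[{"hand":-1,"dx":-0.35,"dy":-0.15,"dz":0,"wx":0,"wy":0,"wz":-0.06},{"hand":-1,"dx":-0.35,"dy":-0.15,"dz":0,"wx":0,"wy":0,"wz":-0.06},{"hand":-1,"dx":-0.35,"dy":-0.1,"dz":0,"wx":0,"wy":0,"wz":-0.06}]'
```

```text
time_s: 3.8
position: [0.5068, 0.1108, 0.0419]
tcp_rot: [[0.065, 0.998, 0.007], [0.998, -0.065, -0.001], [-0.0, 0.007, -1.0]]
force: [3.0, -2.5, -2.0]
opening: 0.006
```

```bash
python3 -m handwheel '[{"hand":-1,"dx":-0.35,"dy":-0.1,"dz":0,"wx":0,"wy":0,"wz":-0.06},{"hand":-1,"dx":-0.35,"dy":-0.1,"dz":0,"wx":0,"wy":0,"wz":-0.06},{"hand":-1,"dx":-0.35,"dy":-0.05,"dz":0,"wx":0,"wy":0,"wz":-0.06}]'; python3 -m handwheel '[{"hand":-1,"dx":-0.25,"dy":-0.05,"dz":0,"wx":0,"wy":0,"wz":-0.03}]'; python3 -m handwheel '[{"hand":-1,"dx":-0.2,"dy":0,"dz":0,"wx":0,"wy":0,"wz":0}]'
```

```text
time_s: 4.1
position: [0.4961, 0.1082, 0.0418]
tcp_rot: [[0.243, 0.97, 0.006], [0.97, -0.243, -0.001], [0.001, 0.006, -1.0]]
force: [2.4, -3.9, -0.6]
opening: 0.005
time_s: 4.2
position: [0.493, 0.108, 0.0417]
tcp_rot: [[0.271, 0.963, 0.005], [0.963, -0.271, -0.001], [0.001, 0.005, -1.0]]
force: [2.3, -2.1, 0.4]
opening: 0.005
time_s: 4.3
position: [0.4904, 0.1083, 0.0415]
tcp_rot: [[0.27, 0.963, 0.004], [0.963, -0.27, -0.0], [0.001, 0.004, -1.0]]
force: [2.1, -1.3, 1.3]
opening: 0.003
```

```bash
for i in 1; do python3 -m handwheel '[{"hand":-1,"dx":-0.2,"dy":0.05,"dz":0,"wx":0,"wy":0,"wz":0}]'; python3 -m handwheel '[{"hand":-1,"dx":-0.15,"dy":0.03,"dz":0,"wx":0,"wy":0,"wz":0}]'; done
```

```text
time_s: 4.4
position: [0.4895, 0.1086, 0.0414]
tcp_rot: [[0.268, 0.963, 0.006], [0.963, -0.268, -0.001], [0.001, 0.006, -1.0]]
force: [5.1, -5.8, 0.8]
opening: 0.004
time_s: 4.5
position: [0.4895, 0.1086, 0.0416]
tcp_rot: [[0.268, 0.963, 0.009], [0.964, -0.268, -0.001], [0.001, 0.009, -1.0]]
force: [7.2, -6.3, 0.0]
opening: 0.009
```

The lever is against its stop: it stalled at 9.5 N at the expected angle. I'll back off, lift, and go to the far side of the post.

```bash
python3 -m handwheel '[{"hand":-1,"dx":1.2,"dy":-0.3,"dz":0,"wx":0,"wy":0,"wz":0},{"hand":-1,"dx":0.8,"dy":-0.2,"dz":2,"wx":0,"wy":0,"wz":0},{"hand":-1,"dx":0,"dy":0,"dz":4,"wx":0,"wy":0,"wz":0},{"hand":-1,"dx":0.5,"dy":1.4,"dz":2,"wx":0,"wy":0,"wz":0.145},{"hand":-1,"dx":0.5,"dy":1.4,"dz":0,"wx":0,"wy":0,"wz":0.145},{"hand":-1,"dx":0.5,"dy":1.4,"dz":0,"wx":0,"wy":0,"wz":0.145},{"hand":-1,"dx":0.5,"dy":1.4,"dz":0,"wx":0,"wy":0,"wz":0.145},{"hand":-1,"dx":0.5,"dy":1.4,"dz":0,"wx":0,"wy":0,"wz":0.145},{"hand":-1,"dx":0.5,"dy":1.4,"dz":0,"wx":0,"wy":0,"wz":0.145},{"hand":-1,"dx":0.5,"dy":1.4,"dz":0,"wx":0,"wy":0,"wz":0.145}]'
python3 -m handwheel '[{"hand":-1,"dx":0.5,"dy":1.4,"dz":0,"wx":0,"wy":0,"wz":0.145},{"hand":-1,"dx":0.5,"dy":1.4,"dz":0,"wx":0,"wy":0,"wz":0.145},{"hand":-1,"dx":0.5,"dy":1.4,"dz":0,"wx":0,"wy":0,"wz":0.145},{"hand":-1,"dx":0.5,"dy":1.4,"dz":0,"wx":0,"wy":0,"wz":0.145},{"hand":-1,"dx":0.5,"dy":1.4,"dz":0,"wx":0,"wy":0,"wz":0.145},{"hand":-1,"dx":0.5,"dy":1.4,"dz":0,"wx":0,"wy":0,"wz":0.145},{"hand":-1,"dx":0.5,"dy":1.4,"dz":0,"wx":0,"wy":0,"wz":0.145},{"hand":-1,"dx":0.5,"dy":1.4,"dz":0,"wx":0,"wy":0,"wz":0.145},{"hand":-1,"dx":0,"dy":0,"dz":0,"wx":0,"wy":0,"wz":0.07}]'
python3 - <<'E'
from h import *
st(); p,d=cap('top','t2.png')
cv2.imwrite('pics/t2c.png',cv2.resize(p[155:255,195:320,::-1],None,fx=6,fy=6,interpolation=cv2.INTER_CUBIC))
p,d=cap('side','s2.png')
cv2.imwrite('pics/s2c.png',cv2.resize(p[130:240,230:370,::-1],None,fx=5,fy=5,interpolation=cv2.INTER_CUBIC))
E
```

```text
time_s: 5.5
position: [0.5391, 0.2034, 0.12]
tcp_rot: [[-0.681, 0.733, -0.004], [0.733, 0.681, 0.0], [0.003, -0.003, -1.0]]
force: [0.0, -0.7, -0.7]
opening: 0.008
time_s: 6.4
position: [0.5797, 0.3165, 0.1199]
tcp_rot: [[-0.918, -0.396, -0.002], [-0.396, 0.918, 0.001], [0.002, 0.002, -1.0]]
force: [-0.4, -0.2, 0.2]
opening: 0.007
6.4 [0.5797 0.3165 0.1199] hd 113.34 F [-0.43 -0.16  0.23] op 0.007
```

View pics/t2.png

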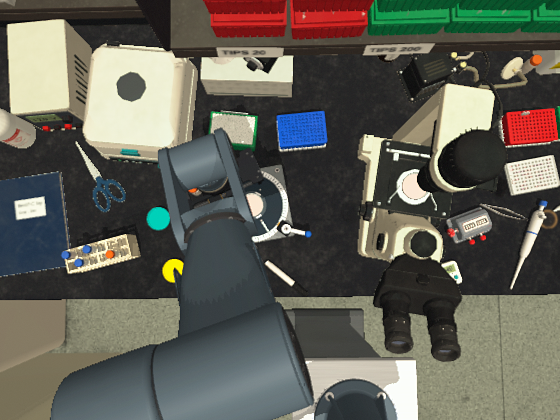

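View pics/s2c.png

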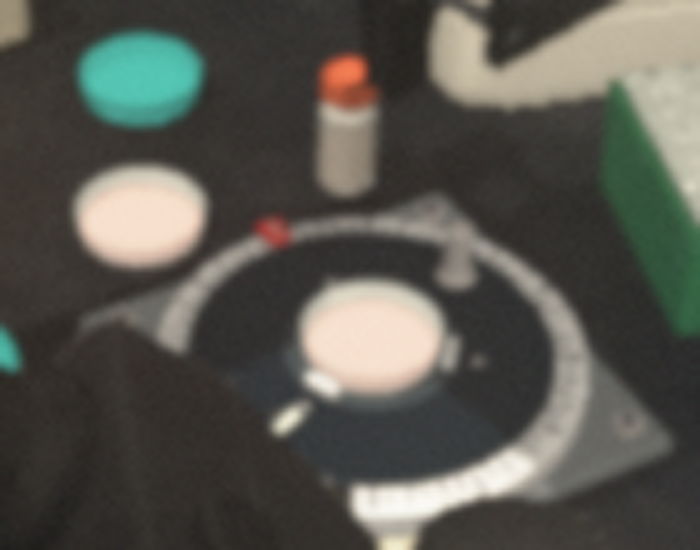

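The lever now points to about (308,234) in the top view, and the turntable, dish and vial are unchanged. Next I measure the lever angle and work out the rows for the disc.

Run:
```python
from h import *
p=np.load('pics/t2.npz')['p'];H=hsv(p);uu,vv=np.meshgrid(np.arange(560),np.arange(420))
m=(uu>300)&(uu<318)&(vv>225)&(vv<245)&(H[...,0]>100)&(H[...,0]<125)&(H[...,1]>150)&(H[...,2]>100)
u,v,n=cent(m); b=ray('top',u,v,.0535)[:2]; Pv=np.array([.4856,.1684]); print(u,v,n,b,np.linalg.norm(b-Pv),np.degrees(np.arctan2(*(b-Pv)[::-1])))
C=np.array([.5475,.2562])
# post check from side: base/top midpoint in side crop (457,240)top..(456,282) foot
for x,y,z in((459,232,.057),(455,272,.030)): print('post side',ray('side',230+x/5,130+y/5,z).round(4))
prev=None
for al in [31.4+12]+list(np.arange(31.4,-85,-6)):
    a=np.radians(al);n=np.array([-np.sin(a),np.cos(a)])
    T=C+.062*np.array([np.cos(a),np.sin(a)])+.0215*n; 
    print(round(al,1),T.round(4),'hd',round(al+90,1),'' if prev is None else ((T-prev)*100).round(2)); prev=T
```

```text
307.8285714285714 233.71428571428572 35 [0.4714619  0.11439465] 0.055825294849776205 -104.67028216384153
post side [0.599  0.2839 0.057 ]
post side [0.6007 0.2882 0.03  ]
43.4 [0.5778 0.3144] hd 133.4 
31.4 [0.5892 0.3069] hd 121.4 [ 1.14 -0.76]
25.4 [0.5943 0.3022] hd 115.4 [ 0.51 -0.46]
19.4 [0.5988 0.2971] hd 109.4 [ 0.46 -0.51]
13.4 [0.6028 0.2915] hd 103.4 [ 0.4  -0.56]
7.4 [0.6062 0.2855] hd 97.4 [ 0.34 -0.6 ]
1.4 [0.609  0.2792] hd 91.4 [ 0.27 -0.63]
-4.6 [0.611  0.2727] hd 85.4 [ 0.21 -0.65]
-10.6 [0.6124 0.2659] hd 79.4 [ 0.14 -0.67]
-16.6 [0.6131 0.2591] hd 73.4 [ 0.07 -0.68]
-22.6 [0.613  0.2522] hd 67.4 [-0.01 -0.69]
-28.6 [0.6122 0.2454] hd 61.4 [-0.08 -0.68]
-34.6 [0.6107 0.2387] hd 55.4 [-0.15 -0.67]
-40.6 [0.6086 0.2322] hd 49.4 [-0.22 -0.65]
-46.6 [0.6057 0.2259] hd 43.4 [-0.28 -0.63]
-52.6 [0.6022 0.22  ] hd 37.4 [-0.35 -0.59]
-58.6 [0.5982 0.2145] hd 31.4 [-0.41 -0.55]
-64.6 [0.5935 0.2094] hd 25.4 [-0.46 -0.51]
-70.6 [0.5884 0.2049] hd 19.4 [-0.51 -0.46]
-76.6 [0.5828 0.2009] hd 13.4 [-0.56 -0.4 ]
-82.6 [0.5768 0.1975] hd 7.4 [-0.6  -0.34]
```

```bash
python3 -m handwheel '[{"hand":-1,"dx":0,"dy":0,"dz":-3,"wx":0,"wy":0,"wz":0},{"hand":-1,"dx":0,"dy":0,"dz":-3,"wx":0,"wy":0,"wz":0},{"hand":-1,"dx":0,"dy":0,"dz":-1.8,"wx":0,"wy":0,"wz":0},{"hand":-1,"dx":0,"dy":0,"dz":0,"wx":0,"wy":0,"wz":0}]'; python3 -c "
from h import *
st()"
```

```text
time_s: 6.9
position: [0.5771, 0.3133, 0.0391]
tcp_rot: [[-0.921, -0.389, -0.009], [-0.389, 0.921, -0.003], [0.009, 0.001, -1.0]]
force: [-1.3, -1.6, -0.6]
opening: 0.006
6.9 [0.5771 0.3133 0.0391] hd 112.89 F [-1.34 -1.56 -0.61] op 0.006
```

```bash
python3 -m handwheel '[{"hand":-1,"dx":0.2,"dy":-0.1,"dz":0,"wx":0,"wy":0,"wz":0.14},{"hand":-1,"dx":0.5,"dy":-0.3,"dz":0,"wx":0,"wy":0,"wz":0},{"hand":-1,"dx":0.5,"dy":-0.3,"dz":0,"wx":0,"wy":0,"wz":0},{"hand":-1,"dx":0.25,"dy":-0.25,"dz":0,"wx":0,"wy":0,"wz":-0.05},{"hand":-1,"dx":0.25,"dy":-0.25,"dz":0,"wx":0,"wy":0,"wz":-0.05}]'; python3 -m handwheel '[{"hand":-1,"dx":0.25,"dy":-0.25,"dz":0,"wx":0,"wy":0,"wz":-0.05},{"hand":-1,"dx":0.22,"dy":-0.25,"dz":0,"wx":0,"wy":0,"wz":-0.05}]'
```

```text
time_s: 7.4
position: [0.5984, 0.3023, 0.0435]
tcp_rot: [[-0.907, -0.422, 0.001], [-0.422, 0.907, 0.001], [-0.001, 0.0, -1.0]]
force: [-1.3, 3.2, -0.1]
opening: 0.009
time_s: 7.6
position: [0.6024, 0.2979, 0.0435]
tcp_rot: [[-0.944, -0.329, -0.0], [-0.329, 0.944, 0.002], [-0.001, 0.001, -1.0]]
force: [-1.2, 2.4, 0.7]
opening: 0.006
```

```bash
python3 -m handwheel '[{"hand":-1,"dx":0.15,"dy":-0.28,"dz":-0.05,"wx":0,"wy":0,"wz":-0.05},{"hand":-1,"dx":0.15,"dy":-0.3,"dz":-0.05,"wx":0,"wy":0,"wz":-0.05},{"hand":-1,"dx":0.12,"dy":-0.3,"dz":-0.05,"wx":0,"wy":0,"wz":-0.05},{"hand":-1,"dx":0.12,"dy":-0.32,"dz":-0.05,"wx":0,"wy":0,"wz":-0.05},{"hand":-1,"dx":0.1,"dy":-0.32,"dz":0,"wx":0,"wy":0,"wz":-0.05},{"hand":-1,"dx":0.1,"dy":-0.33,"dz":0,"wx":0,"wy":0,"wz":-0.05},{"hand":-1,"dx":0.07,"dy":-0.33,"dz":0,"wx":0,"wy":0,"wz":-0.05},{"hand":-1,"dx":0.05,"dy":-0.34,"dz":0,"wx":0,"wy":0,"wz":-0.05}]'
python3 - <<'E'
from h import *
st();p,d=cap('side','s3.png')
cv2.imwrite('pics/s3c.png',cv2.resize(p[130:240,230:370,::-1],None,fx=5,fy=5,interpolation=cv2.INTER_CUBIC))
E
```

```text
time_s: 8.4
position: [0.614, 0.2734, 0.0424]
tcp_rot: [[-0.998, 0.064, 0.007], [0.064, 0.998, 0.003], [-0.007, 0.004, -1.0]]
force: [3.1, 2.7, -0.0]
opening: 0.008
8.4 [0.614  0.2734 0.0424] hd 86.3 F [ 3.11  2.72 -0.02] op 0.008
```

View pics/s3c.png

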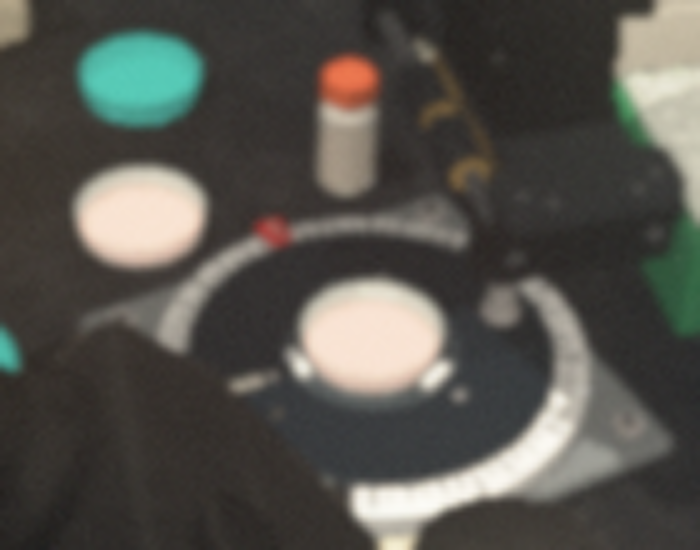

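The disc is turning with the post: the index line is now at crop (250,380), the dish is seated and the rider hasn't moved. Continuing.

```bash
python3 -m handwheel '[{"hand":-1,"dx":0.05,"dy":-0.34,"dz":0,"wx":0,"wy":0,"wz":-0.052},{"hand":-1,"dx":0.05,"dy":-0.34,"dz":0,"wx":0,"wy":0,"wz":-0.052},{"hand":-1,"dx":0.02,"dy":-0.34,"dz":0,"wx":0,"wy":0,"wz":-0.052},{"hand":-1,"dx":0.02,"dy":-0.34,"dz":0,"wx":0,"wy":0,"wz":-0.052},{"hand":-1,"dx":0,"dy":-0.35,"dz":0,"wx":0,"wy":0,"wz":-0.052},{"hand":-1,"dx":0,"dy":-0.34,"dz":0,"wx":0,"wy":0,"wz":-0.052},{"hand":-1,"dx":-0.05,"dy":-0.34,"dz":0,"wx":0,"wy":0,"wz":-0.052},{"hand":-1,"dx":-0.05,"dy":-0.34,"dz":0,"wx":0,"wy":0,"wz":-0.052},{"hand":-1,"dx":-0.08,"dy":-0.33,"dz":0,"wx":0,"wy":0,"wz":-0.052},{"hand":-1,"dx":-0.08,"dy":-0.33,"dz":0,"wx":0,"wy":0,"wz":-0.052}]'
```

```text
time_s: 9.45
position: [0.6129, 0.2387, 0.0422]
tcp_rot: [[-0.835, 0.55, 0.007], [0.55, 0.835, 0.002], [-0.005, 0.005, -1.0]]
force: [4.1, 2.0, 1.2]
opening: 0.002
```

```bash
python3 -m handwheel '[{"hand":-1,"dx":-0.12,"dy":-0.33,"dz":0,"wx":0,"wy":0,"wz":-0.052},{"hand":-1,"dx":-0.12,"dy":-0.32,"dz":0,"wx":0,"wy":0,"wz":-0.052},{"hand":-1,"dx":-0.15,"dy":-0.32,"dz":0,"wx":0,"wy":0,"wz":-0.052},{"hand":-1,"dx":-0.15,"dy":-0.31,"dz":0,"wx":0,"wy":0,"wz":-0.052},{"hand":-1,"dx":-0.18,"dy":-0.3,"dz":0,"wx":0,"wy":0,"wz":-0.052},{"hand":-1,"dx":-0.18,"dy":-0.29,"dz":0,"wx":0,"wy":0,"wz":-0.052},{"hand":-1,"dx":-0.2,"dy":-0.28,"dz":0,"wx":0,"wy":0,"wz":-0.052},{"hand":-1,"dx":-0.21,"dy":-0.27,"dz":0,"wx":0,"wy":0,"wz":-0.052}]'
python3 - <<'E'
from h import *
st();p,d=cap('side','s4.png')
cv2.imwrite('pics/s4c.png',cv2.resize(p[130:240,230:370,::-1],None,fx=5,fy=5,interpolation=cv2.INTER_CUBIC))
p,d=cap('top','t4.png')
cv2.imwrite('pics/t4c.png',cv2.resize(p[155:255,195:320,::-1],None,fx=6,fy=6,interpolation=cv2.INTER_CUBIC))
E
```

```text
time_s: 10.25
position: [0.6, 0.2138, 0.0422]
tcp_rot: [[-0.542, 0.841, 0.007], [0.841, 0.542, 0.001], [-0.004, 0.006, -1.0]]
force: [3.3, -0.4, 0.6]
opening: 0.005
10.25 [0.6    0.2138 0.0422] hd 32.79 F [ 3.27 -0.41  0.56] op 0.005
```

View pics/s4c.png

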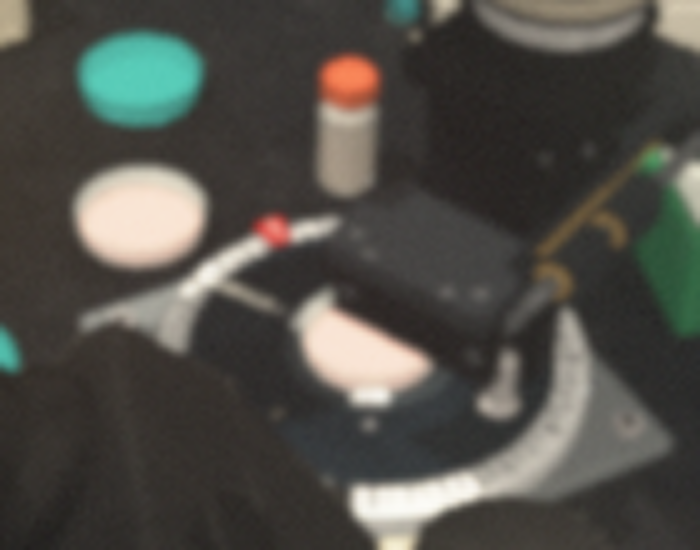

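View pics/t4c.png

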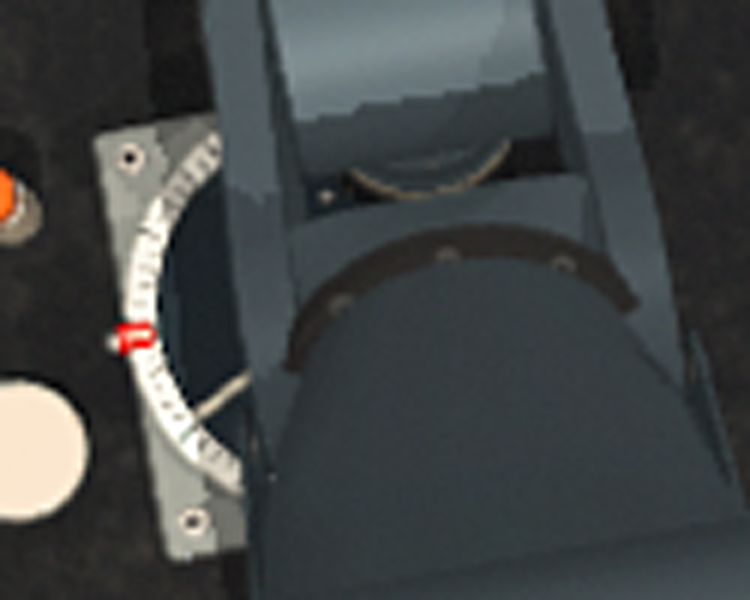

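```bash
cat > ang.py <<'E'
from h import *
from scipy.ndimage import map_coordinates as mc
def polar(n,p,C,z,rs,an):
    K,R,t=cal(n); r,a=np.meshgrid(rs,np.radians(an)); P=np.stack([C[0]+r*np.cos(a),C[1]+r*np.sin(a),np.full(r.shape,z)],-1)
    q=(P@R.T+t)@K.T; u=q[...,0]/q[...,2]; v=q[...,1]/q[...,2]
    return np.stack([mc(p[...,k].astype(float),[v,u],order=1) for k in range(3)],-1)
def centre(n,p,C0,lo,hi):
    # disc edge at top rim z .029->ring; fit on arc lo..hi
    C=np.array(C0)
    for it in range(4):
        an=np.arange(lo,hi,2.); rs=np.arange(.066,.092,.0004); g=polar(n,p,C,.0275,rs,an).mean(2)
        gr=np.gradient(cv2.GaussianBlur(g,(9,1),0),axis=1); k=gr.argmax(1); r=rs[k]
        P=C+np.c_[r*np.cos(np.radians(an)),r*np.sin(np.radians(an))]
        e=abs(r-np.median(r)); Q=P[e<.003]; C,R=circ(Q)
    return C,R,len(Q),len(an)
def angles(n,p,C,guess,tg=99.):
    an=np.arange(tg-14,tg+14,.1); m=polar(n,p,C,.030,np.arange(.083,.096,.001),an)
    red=np.clip(m[...,0]-m[...,1]-40,0,None).sum(1); tr=(red*an).sum()/red.sum()
    an2=np.arange(guess-12,guess+12,.1); g=polar(n,p,C,.029,np.arange(.055,.077,.001),an2).mean(2)
    w=np.median(g,0); y=np.clip(g-w-15,0,None); per=(y*an2[:,None]).sum(0)/np.maximum(y.sum(0),1e-6)
    return tr,np.median(per),per.round(1)
E
python3 - <<'E'
from ang import *
P=lambda f:np.load('pics/%s.npz'%f)['p']
Ct=centre('top',P('top0'),[.5477,.2563],0,359);print('top',Ct)
Cs=centre('side',P('side0'),[.5477,.2563],-60,150);print('side',Cs)
Cs2=centre('side',P('s2'),[.5477,.2563],-80,150);print('side',Cs2)
for n,f,C in(('top','t4',Ct[0]),('side','s4',Cs[0])): print(n,*angles(n,P(f),C,146.))
print(*angles('top',P('top0'),Ct[0],-148)); print(*angles('side',P('side0'),Cs[0],-148))
E
```

```text
top (array([0.54793888, 0.25610278]), np.float64(0.0796196128508001), 179, 180)
side (array([0.54735645, 0.25573127]), np.float64(0.07904482714316517), 101, 105)
side (array([0.54747306, 0.25578671]), np.float64(0.07919697090459406), 110, 115)
top 98.55565697447643 0.0 [  0.    0.    0.    0.    0.    0.    0.    0.    0.    0.  150.9 151.4
 151.2   0.    0.  147.6 148.1 148.4 149.    0.    0.    0. ]
side 99.14590394275963 134.0540792624431 [134.4 134.4 134.4 134.3 134.2 134.1 134.2 134.1 134.1 134.    0.  134.
 134.  134.  134.1 134.1 134.1 134.    0.    0.    0.    0. ]
98.60766983774708 -148.42416164814028 [-148.8 -148.6 -148.5 -148.3 -148.2 -148.2 -148.3 -148.4 -148.6 -148.6
 -148.4 -148.3 -148.2 -148.3 -148.6 -148.7 -148.7 -148.7 -148.5 -148.4
 -148.3 -148.3]
99.12697497954815 -147.57002124838215 [-148.7 -148.7 -148.6 -148.6 -148.5 -148.4 -148.3 -148.2 -148.  -147.8
 -147.7 -147.5 -147.3 -147.1    0.     0.     0.     0.     0.     0.
    0.     0. ]
```

Run:
```python
from ang import *
P=lambda f:np.load('pics/%s.npz'%f)['p']
for n,f,C in(('top','t4',(.5479,.2561)),('side','s4',(.5474,.2558))):
  for g in (122,126,130): print(n,*angles(n,P(f),C,g))
```

```text
top 98.53126241435015 127.36591971051821 [127.6 127.4 127.3 127.3 127.2 127.2 127.2 127.1 127.2 127.4 127.4 127.4
 127.6 127.6 127.5 127.6 127.6 127.5 127.4 127.3 127.3 127.3]
top 98.53126241435015 127.35989275951063 [127.5 127.4 127.3 127.3 127.2 127.2 127.2 127.1 127.2 127.3 127.4 127.4
 127.5 127.6 127.5 127.6 127.6 127.5 127.4 127.3 127.3 127.3]
top 98.53126241435015 127.34293613355503 [127.4 127.3 127.3 127.3 127.2 127.2 127.2 127.1 127.2 127.3 127.4 127.4
 127.5 127.6 127.5 127.6 127.6 127.4 127.4 127.3 127.3 127.3]
side 99.17688859426211 128.1628248955263 [128.2 128.3 128.3 128.4 128.4 128.5 128.4 128.3 128.2 128.2 128.2 128.2
 128.1 128.1 128.1 128.1 128.1 128.1 128.  127.9 127.8 127.7]
side 99.17688859426211 128.1632318730588 [128.2 128.3 128.3 128.4 128.5 128.5 128.4 128.3 128.2 128.2 128.2 128.2
 128.1 128.1 128.1 128.1 128.1 128.1 128.  127.9 127.8 127.7]
side 99.17688859426211 128.16323187305886 [128.2 128.3 128.3 128.4 128.5 128.5 128.4 128.3 128.2 128.2 128.2 128.2
 128.1 128.1 128.1 128.1 128.1 128.1 128.  127.9 127.8 127.7]
```

Both views agree that about 28.9° remains (top 28.8, side 29.0). I'll do about 24° now, then measure again.

```bash
python3 -m handwheel '[{"hand":-1,"dx":-0.23,"dy":-0.27,"dz":0,"wx":0,"wy":0,"wz":-0.052},{"hand":-1,"dx":-0.24,"dy":-0.26,"dz":0,"wx":0,"wy":0,"wz":-0.052},{"hand":-1,"dx":-0.26,"dy":-0.24,"dz":0,"wx":0,"wy":0,"wz":-0.052},{"hand":-1,"dx":-0.27,"dy":-0.23,"dz":0,"wx":0,"wy":0,"wz":-0.052},{"hand":-1,"dx":-0.28,"dy":-0.21,"dz":0,"wx":0,"wy":0,"wz":-0.052},{"hand":-1,"dx":-0.29,"dy":-0.2,"dz":0,"wx":0,"wy":0,"wz":-0.052},{"hand":-1,"dx":-0.3,"dy":-0.18,"dz":0,"wx":0,"wy":0,"wz":-0.052},{"hand":-1,"dx":-0.3,"dy":-0.17,"dz":0,"wx":0,"wy":0,"wz":-0.052},{"hand":-1,"dx":0,"dy":0,"dz":0,"wx":0,"wy":0,"wz":0}]'
cat > look.py <<'E'
from ang import *
import sys
st(); f=sys.argv[1]; g=float(sys.argv[2])
for n,C in(('top',(.5479,.2561)),('side',(.5474,.2558))):
  p,d=cap(n,n[0]+f+'.png'); r=angles(n,p,C,g); print(n,r[0].round(2),r[1].round(2),'rest',(r[1]-r[0]).round(2),r[2][::4])
  q=p[155:255,195:320] if n=='top' else p[130:240,230:370]
  cv2.imwrite('pics/%s%sc.png'%(n[0],f),cv2.resize(q[:,:,::-1],None,fx=5,fy=5,interpolation=cv2.INTER_CUBIC))
E
python3 look.py 5 104
```

```text
time_s: 11.25
position: [0.5756, 0.1965, 0.0414]
tcp_rot: [[-0.159, 0.987, 0.002], [0.987, 0.159, 0.0], [-0.0, 0.002, -1.0]]
force: [1.4, 0.6, 1.3]
opening: 0.002
11.25 [0.5756 0.1965 0.0414] hd 9.18 F [1.41 0.56 1.34] op 0.002
top 98.52 101.08 rest 2.55 [101.  101.  100.7 101.2 101.1 101.1]
side nan 0.0 rest nan [0. 0. 0. 0. 0. 0.]ang.py:18: RuntimeWarning: invalid value encountered in scalar divide
  red=np.clip(m[...,0]-m[...,1]-40,0,None).sum(1); tr=(red*an).sum()/red.sum()
```

View pics/t5c.png

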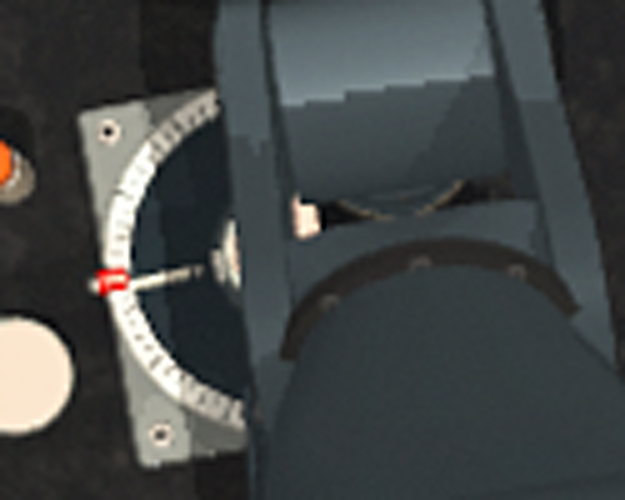

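```bash
python3 -m handwheel '[{"hand":-1,"dx":-0.08,"dy":-0.04,"dz":0,"wx":0,"wy":0,"wz":-0.02},{"hand":-1,"dx":-0.05,"dy":-0.03,"dz":0,"wx":0,"wy":0,"wz":0},{"hand":-1,"dx":0,"dy":0,"dz":0,"wx":0,"wy":0,"wz":0}]'; python3 look.py 6 101 2>/dev/null
```

```text
time_s: 11.65
position: [0.5735, 0.196, 0.0406]
tcp_rot: [[-0.14, 0.99, 0.0], [0.99, 0.14, 0.0], [0.0, 0.0, -1.0]]
force: [2.4, -0.6, 1.1]
opening: 0.007
11.65 [0.5735 0.196  0.0406] hd 8.04 F [ 2.35 -0.55  1.1 ] op 0.007
top 98.53 99.2 rest 0.67 [99.3 99.1 99.  99.2 99.3 99.2]
side nan 0.0 rest nan [0. 0. 0. 0. 0. 0.]
```

```bash
python3 -m handwheel '[{"hand":-1,"dx":-0.05,"dy":-0.02,"dz":0,"wx":0,"wy":0,"wz":0},{"hand":-1,"dx":0,"dy":0,"dz":0,"wx":0,"wy":0,"wz":0}]'; python3 look.py 7 100 2>/dev/null
```

```text
time_s: 11.95
position: [0.5728, 0.1958, 0.0405]
tcp_rot: [[-0.14, 0.99, -0.0], [0.99, 0.14, 0.0], [0.0, -0.0, -1.0]]
force: [2.7, 0.2, 0.5]
opening: 0.01
11.95 [0.5728 0.1958 0.0405] hd 8.02 F [2.73 0.24 0.52] op 0.01
top 98.53 98.48 rest -0.05 [98.4 98.4 98.3 98.6 98.6 98.5]
side nan 0.0 rest nan [0. 0. 0. 0. 0. 0.]
```

The top view reads −0.05°, so the line is set. I'll back off along the push line, lift, and check from both cameras.

```bash
python3 -m handwheel '[{"hand":-1,"dx":0.5,"dy":0.07,"dz":0,"wx":0,"wy":0,"wz":0},{"hand":-1,"dx":1,"dy":0.1,"dz":0,"wx":0,"wy":0,"wz":0},{"hand":-1,"dx":0,"dy":0,"dz":4,"wx":0,"wy":0,"wz":0},{"hand":-1,"dx":0,"dy":0,"dz":4,"wx":0,"wy":0,"wz":-0.1},{"hand":-1,"dx":-3.6,"dy":-1.9,"dz":0,"wx":0,"wy":0,"wz":-0.1},{"hand":-1,"dx":-3.6,"dy":-1.9,"dz":0,"wx":0,"wy":0,"wz":-0.1},{"hand":-1,"dx":-3.6,"dy":-1.9,"dz":0,"wx":0,"wy":0,"wz":-0.1},{"hand":-1,"dx":-3.6,"dy":-1.9,"dz":0,"wx":0,"wy":0,"wz":0},{"hand":-1,"dx":0,"dy":0,"dz":0,"wx":0,"wy":0,"wz":0}]'; python3 look.py 8 100 2>/dev/null
```

```text
time_s: 12.95
position: [0.4358, 0.1202, 0.1197]
tcp_rot: [[0.258, 0.966, -0.013], [0.966, -0.258, -0.001], [-0.004, -0.012, -1.0]]
force: [0.4, -0.4, -0.3]
opening: 0.004
12.95 [0.4358 0.1202 0.1197] hd -14.96 F [ 0.4  -0.44 -0.3 ] op 0.004
top 98.57 98.5 rest -0.06 [98.6 98.5 98.5 98.5 98.5 98.5]
side nan 0.0 rest nan [0. 0. 0. 0. 0. 0.]
```

View pics/s8c.png

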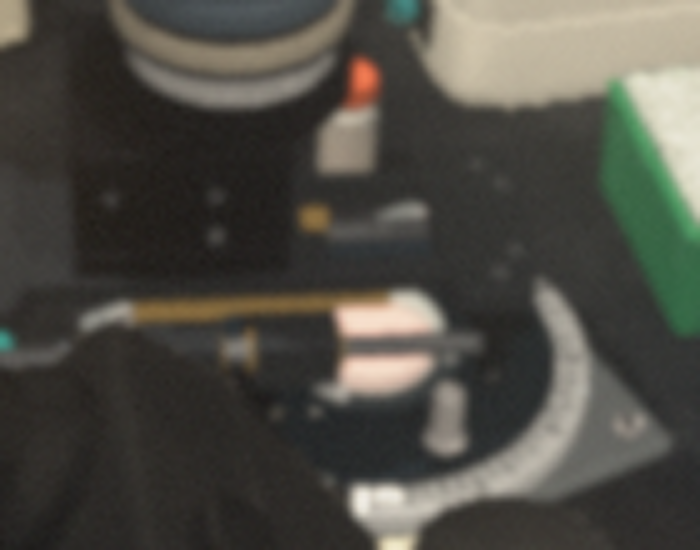

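View pics/t8c.png

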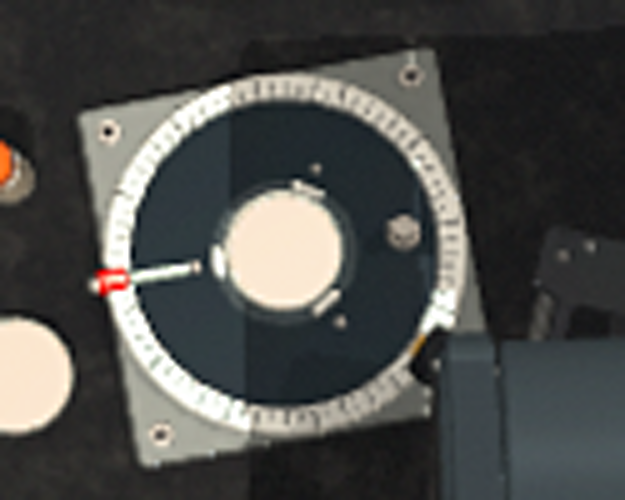

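The top view shows the index line running straight into the rider's white line at crop (125,278), with −0.06° left and the dish seated. The gripper blocks the side view. I'll descend outside the open lever and look again.

```bash
python3 -m handwheel '[{"hand":-1,"dx":0,"dy":0,"dz":-3,"wx":0,"wy":0,"wz":0},{"hand":-1,"dx":0,"dy":0,"dz":-3,"wx":0,"wy":0,"wz":0},{"hand":-1,"dx":0,"dy":0,"dz":-1.8,"wx":0,"wy":0,"wz":0},{"hand":-1,"dx":0,"dy":0,"dz":0,"wx":0,"wy":0,"wz":0}]'; python3 look.py 9 100 2>/dev/null
python3 - <<'E'
from ang import *
p=np.load('pics/t9.npz')['p']; c=centre('top',p,[.5479,.2561],-60,200);print(c);print(angles('top',p,c[0],99)[:2])
Pv=np.array([.4856,.1684]);pr=None
for th in np.arange(-104.7,-30,6):
    a=np.radians(th);n=np.array([-np.sin(a),np.cos(a)]);T=Pv+.056*np.array([np.cos(a),np.sin(a)])-.0185*n
    print(round(th,1),T.round(4),round(th+90,1),'' if pr is None else ((T-pr)*100).round(2));pr=T
E
```

```text
time_s: 13.45
position: [0.4445, 0.1217, 0.0403]
tcp_rot: [[0.257, 0.966, -0.003], [0.966, -0.257, -0.0], [-0.001, -0.003, -1.0]]
force: [0.1, -0.3, 0.9]
opening: 0.007
13.45 [0.4445 0.1217 0.0403] hd -14.88 F [ 0.15 -0.28  0.86] op 0.007
top 98.57 98.5 rest -0.06 [98.6 98.5 98.5 98.5 98.5 98.5]
side nan 0.0 rest nan [  0.    0.    0.    0.    0.  111.1]
(array([0.54814423, 0.25601743]), np.float64(0.07968994545123835), 128, 130)
(np.float64(98.70764407177803), np.float64(98.7024019560379))
-104.7 [0.4535 0.1189] -14.7 
-98.7 [0.4588 0.1158] -8.7 [ 0.53 -0.31]
-92.7 [0.4645 0.1133] -2.7 [ 0.56 -0.25]
-86.7 [0.4704 0.1114] 3.3 [ 0.59 -0.19]
-80.7 [0.4764 0.1101] 9.3 [ 0.6  -0.13]
-74.7 [0.4825 0.1095] 15.3 [ 0.61 -0.06]
-68.7 [0.4887 0.1095] 21.3 [0.62 0.  ]
-62.7 [0.4948 0.1102] 27.3 [0.61 0.06]
-56.7 [0.5009 0.1114] 33.3 [0.6  0.13]
-50.7 [0.5068 0.1133] 39.3 [0.59 0.19]
-44.7 [0.5124 0.1159] 45.3 [0.56 0.25]
-38.7 [0.5177 0.1189] 51.3 [0.53 0.31]
-32.7 [0.5227 0.1226] 57.3 [0.5  0.36]
```

View pics/s9.png

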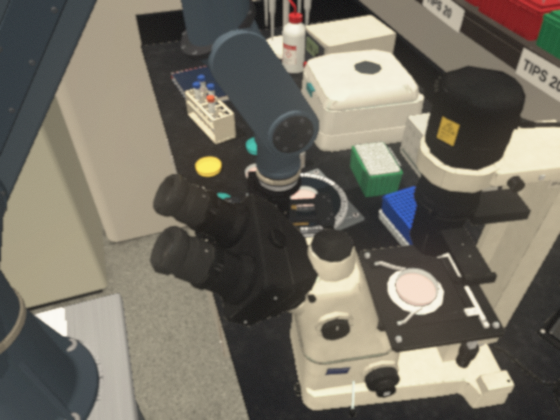

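The side view is still blocked by the wrist, but the refitted top view gives 0.0°. Now I push the lever shut.

```bash
python3 -m handwheel '[{"hand":-1,"dx":0.45,"dy":-0.12,"dz":0,"wx":0,"wy":0,"wz":0},{"hand":-1,"dx":0.4,"dy":-0.12,"dz":0,"wx":0,"wy":0,"wz":0},{"hand":-1,"dx":0.26,"dy":-0.16,"dz":0,"wx":0,"wy":0,"wz":0.052},{"hand":-1,"dx":0.27,"dy":-0.15,"dz":0,"wx":0,"wy":0,"wz":0.052},{"hand":-1,"dx":0.28,"dy":-0.13,"dz":0,"wx":0,"wy":0,"wz":0.052},{"hand":-1,"dx":0.28,"dy":-0.12,"dz":0,"wx":0,"wy":0,"wz":0.052}]';python3 -m handwheel '[{"hand":-1,"dx":0.3,"dy":-0.1,"dz":0,"wx":0,"wy":0,"wz":0.052},{"hand":-1,"dx":0.3,"dy":-0.1,"dz":0,"wx":0,"wy":0,"wz":0.052},{"hand":-1,"dx":0.3,"dy":-0.07,"dz":0,"wx":0,"wy":0,"wz":0.052},{"hand":-1,"dx":0.3,"dy":-0.06,"dz":0,"wx":0,"wy":0,"wz":0.052},{"hand":-1,"dx":0.3,"dy":-0.03,"dz":0,"wx":0,"wy":0,"wz":0.052},{"hand":-1,"dx":0.3,"dy":-0.03,"dz":0,"wx":0,"wy":0,"wz":0.052}]'
```

```text
time_s: 14.15
position: [0.463, 0.1135, 0.0434]
tcp_rot: [[0.05, 0.999, -0.001], [0.999, -0.05, 0.0], [0.0, -0.001, -1.0]]
force: [-1.8, 1.4, 0.8]
opening: 0.005
time_s: 14.75
position: [0.4809, 0.1091, 0.0434]
tcp_rot: [[-0.26, 0.966, -0.001], [0.966, 0.26, -0.001], [-0.0, -0.001, -1.0]]
force: [-1.3, -2.0, 1.2]
opening: 0.008
```

```bash
python3 -m handwheel '[{"hand":-1,"dx":0.31,"dy":0,"dz":0,"wx":0,"wy":0,"wz":0.052},{"hand":-1,"dx":0.31,"dy":0,"dz":0,"wx":0,"wy":0,"wz":0.052},{"hand":-1,"dx":0.3,"dy":0.03,"dz":0,"wx":0,"wy":0,"wz":0.052},{"hand":-1,"dx":0.3,"dy":0.03,"dz":0,"wx":0,"wy":0,"wz":0.052},{"hand":-1,"dx":0.3,"dy":0.06,"dz":0,"wx":0,"wy":0,"wz":0.052},{"hand":-1,"dx":0.3,"dy":0.07,"dz":0,"wx":0,"wy":0,"wz":0.052}]';python3 -m handwheel '[{"hand":-1,"dx":0.29,"dy":0.1,"dz":0,"wx":0,"wy":0,"wz":0.052},{"hand":-1,"dx":0.29,"dy":0.1,"dz":0,"wx":0,"wy":0,"wz":0.052},{"hand":-1,"dx":0.28,"dy":0.12,"dz":0,"wx":0,"wy":0,"wz":0.052},{"hand":-1,"dx":0.28,"dy":0.13,"dz":0,"wx":0,"wy":0,"wz":0.052}]'
```

```text
time_s: 15.35
position: [0.4999, 0.1106, 0.0434]
tcp_rot: [[-0.543, 0.839, 0.0], [0.839, 0.543, -0.001], [-0.001, -0.0, -1.0]]
force: [-1.1, -2.7, -1.0]
opening: 0.002
time_s: 15.75
position: [0.5119, 0.115, 0.0435]
tcp_rot: [[-0.705, 0.709, 0.002], [0.709, 0.705, -0.001], [-0.002, 0.0, -1.0]]
force: [-0.1, -3.2, 0.3]
opening: 0.008
```

```bash
python3 -m handwheel '[{"hand":-1,"dx":0.27,"dy":0.15,"dz":0,"wx":0,"wy":0,"wz":0.052},{"hand":-1,"dx":0.26,"dy":0.16,"dz":0,"wx":0,"wy":0,"wz":0.052}]';python3 -m handwheel '[{"hand":-1,"dx":0.18,"dy":0.13,"dz":0,"wx":0,"wy":0,"wz":0.04}]';python3 -m handwheel '[{"hand":-1,"dx":0.12,"dy":0.12,"dz":0,"wx":0,"wy":0,"wz":0.02}]';python3 -m handwheel '[{"hand":-1,"dx":0.1,"dy":0.12,"dz":0,"wx":0,"wy":0,"wz":0}]'
```

```text
time_s: 15.95
position: [0.5174, 0.1181, 0.0435]
tcp_rot: [[-0.775, 0.632, 0.002], [0.632, 0.775, -0.001], [-0.002, 0.0, -1.0]]
force: [-0.5, -3.8, -1.3]
opening: 0.003
time_s: 16.05
position: [0.5194, 0.1195, 0.0435]
tcp_rot: [[-0.799, 0.601, 0.002], [0.601, 0.799, -0.001], [-0.003, 0.0, -1.0]]
force: [-0.4, -3.9, -0.1]
opening: 0.004
time_s: 16.15
position: [0.5206, 0.1208, 0.0435]
tcp_rot: [[-0.811, 0.586, 0.002], [0.586, 0.811, -0.001], [-0.003, 0.001, -1.0]]
force: [-0.2, -3.4, -0.0]
opening: 0.001
time_s: 16.25
position: [0.5212, 0.1222, 0.0433]
tcp_rot: [[-0.81, 0.587, 0.002], [0.587, 0.81, -0.001], [-0.002, 0.0, -1.0]]
force: [-0.5, -7.6, 1.2]
opening: 0.005
```

Force is rising, so the shut stop is close. Two more small pushes along the normal.

```bash
python3 -m handwheel '[{"hand":-1,"dx":0.08,"dy":0.12,"dz":0,"wx":0,"wy":0,"wz":0}]';python3 -m handwheel '[{"hand":-1,"dx":0.06,"dy":0.1,"dz":0,"wx":0,"wy":0,"wz":0}]'
```

```text
time_s: 16.35
position: [0.5213, 0.1224, 0.0432]
tcp_rot: [[-0.811, 0.585, 0.0], [0.585, 0.811, -0.003], [-0.002, -0.002, -1.0]]
force: [-1.2, -12.1, 3.2]
opening: 0.007
time_s: 16.45
position: [0.5213, 0.1225, 0.0432]
tcp_rot: [[-0.811, 0.585, -0.001], [0.585, 0.811, -0.004], [-0.001, -0.004, -1.0]]
force: [-2.6, -15.5, 4.5]
opening: 0.006
```

It is hard against the stop. Back off and swing the arm clear to the left to inspect.

```bash
python3 -m handwheel '[{"hand":-1,"dx":-0.4,"dy":-0.6,"dz":0,"wx":0,"wy":0,"wz":0},{"hand":-1,"dx":-0.6,"dy":-0.9,"dz":0,"wx":0,"wy":0,"wz":0},{"hand":-1,"dx":0,"dy":0,"dz":4,"wx":0,"wy":0,"wz":0},{"hand":-1,"dx":0,"dy":0,"dz":4.5,"wx":0,"wy":0,"wz":0},{"hand":-1,"dx":0,"dy":0,"dz":4.5,"wx":0,"wy":0,"wz":0},{"hand":-1,"dx":-2,"dy":4,"dz":2,"wx":0,"wy":0,"wz":0},{"hand":-1,"dx":-2.5,"dy":4,"dz":1,"wx":0,"wy":0,"wz":0},{"hand":-1,"dx":-2.5,"dy":4,"dz":1,"wx":0,"wy":0,"wz":0},{"hand":-1,"dx":-2.5,"dy":4,"dz":0,"wx":0,"wy":0,"wz":0},{"hand":-1,"dx":-2.5,"dy":4,"dz":0,"wx":0,"wy":0,"wz":0}]'; python3 -m handwheel '[{"hand":-1,"dx":-2.5,"dy":4,"dz":0,"wx":0,"wy":0,"wz":0},{"hand":-1,"dx":-2.5,"dy":4,"dz":0,"wx":0,"wy":0,"wz":0},{"hand":-1,"dx":-2.5,"dy":4,"dz":0,"wx":0,"wy":0,"wz":0},{"hand":-1,"dx":-2,"dy":4,"dz":0,"wx":0,"wy":0,"wz":0},{"hand":-1,"dx":-1,"dy":4,"dz":0,"wx":0,"wy":0,"wz":0},{"hand":-1,"dx":0,"dy":3,"dz":0,"wx":0,"wy":0,"wz":0},{"hand":-1,"dx":0,"dy":0,"dz":0,"wx":0,"wy":0,"wz":0}]'; python3 look.py 10 99 2>/dev/null
python3 - <<'E'
from h import *
p=np.load('pics/t10.npz')['p'];H=hsv(p);uu,vv=np.meshgrid(np.arange(560),np.arange(420))
m=(uu>285)&(uu<318)&(vv>195)&(vv<245)&(H[...,0]>100)&(H[...,0]<125)&(H[...,1]>150)&(H[...,2]>100)
u,v,n=cent(m); b=ray('top',u,v,.0535)[:2]; Pv=np.array([.4856,.1684]); print(u,v,n,b,np.degrees(np.arctan2(*(b-Pv)[::-1])))
E
```

```text
time_s: 17.45
position: [0.39, 0.3113, 0.2131]
tcp_rot: [[-0.809, 0.587, 0.0], [0.587, 0.809, 0.001], [0.0, 0.001, -1.0]]
force: [0.7, 0.5, 0.1]
opening: 0.008
time_s: 18.15
position: [0.2857, 0.5435, 0.2124]
tcp_rot: [[-0.812, 0.584, 0.001], [0.584, 0.812, 0.003], [0.002, 0.003, -1.0]]
force: [-0.2, -0.3, 0.8]
opening: 0.004
18.15 [0.2857 0.5435 0.2124] hd 54.28 F [-0.19 -0.31  0.81] op 0.004
top 98.57 98.5 rest -0.07 [98.6 98.5 98.5 98.5 98.5 98.5]
side 99.17 98.34 rest -0.83 [98.4 98.2 98.3 98.5 98.5 97.9]
298.6969696969697 210.0909090909091 33 [0.53090911 0.13613978] -35.450982390260656
```

View pics/t10.png

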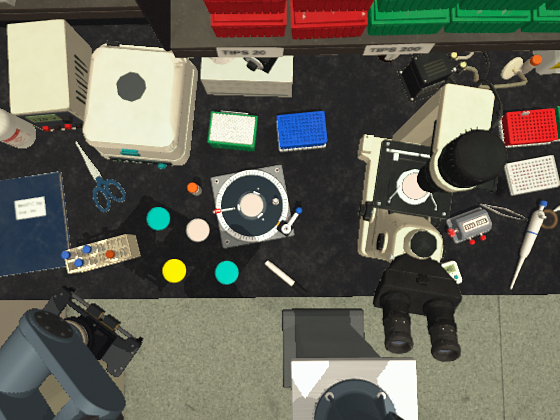

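View pics/s10c.png

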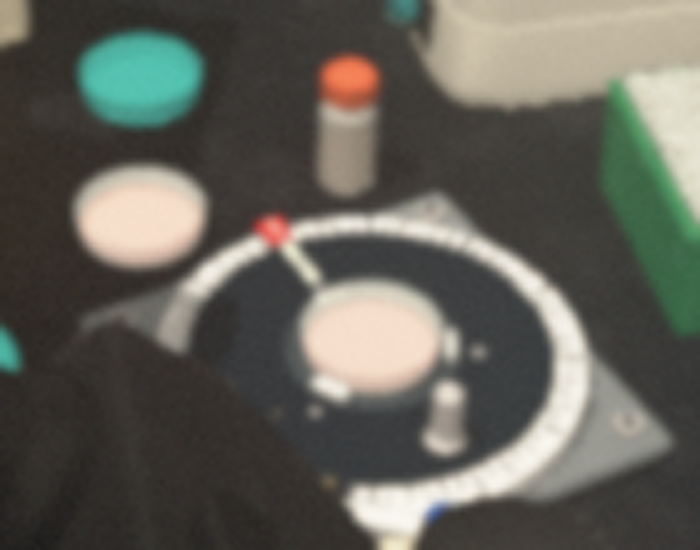

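View pics/t10c.png

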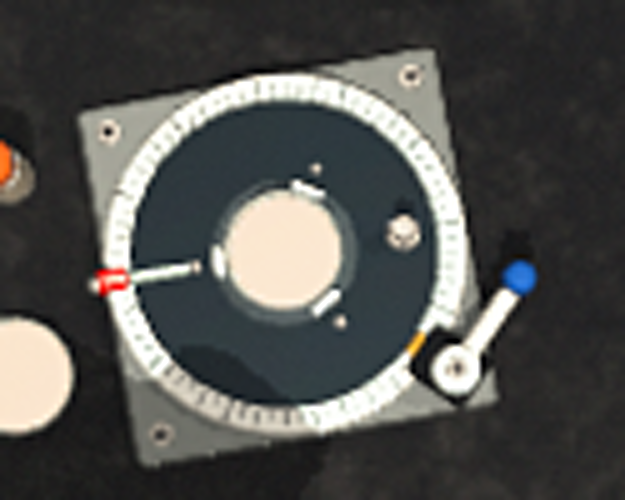

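The top view shows the lever shut (grip back at (298.7,210.1)) and the line meeting the rider. The side view reads −0.8°, probably because the rider's near face, visible from that side, pulls its red centroid by about 0.5°. I'll check that with the rider's white line, and compare the surroundings before and after.

Run:
```python
from ang import *
for n,C in(('top',(.5480,.2560)),('side',(.5474,.2558))):
    p=np.mean([vision.capture(n)[0].astype(float) for _ in range(6)],0)
    an=np.arange(90,108,.1); m=polar(n,p,C,.030,np.arange(.084,.0955,.001),an)
    r=(m[...,0]-m[...,1]).sum(1)  # red with white dip in the middle
    red=r>r.max()*.5; e=an[red]; w=m[...,1].mean(1); c=(an>e[0]+1.5)&(an<e[-1]-1.5)
    y=np.clip(w[c]-w[c].min(),0,None)
    print(n,'red edges',e[0].round(2),e[-1].round(2),'mid',((e[0]+e[-1])/2).round(2),'white peak',an[c][y.argmax()].round(2), 'cent',((y**2*an[c]).sum()/(y**2).sum()).round(2),'index',angles(n,p,C,99)[1].round(2))
a=np.load('pics/top0.npz')['p'].astype(int);b=np.load('pics/t10.npz')['p'].astype(int); df=abs(a-b).max(2)>60
for k,(u0,u1,v0,v1) in dict(vial=(183,204,178,200),spare=(184,213,216,245),pen=(260,298,258,290),red=(208,226,204,218),lever=(280,306,203,240)).items(): print(k,df[v0:v1,u0:u1].sum())
pb=np.load('pics/t10.npz')['p'];H=hsv(pb)
for f in('top0','t10'):
    q=np.load('pics/%s.npz'%f)['p'].astype(int); uu,vv=np.meshgrid(np.arange(560),np.arange(420)); m=(np.hypot(uu-251.5,vv-205)<15)&(q[...,0]>215)&(q[...,2]>150)&(q[...,0]-q[...,2]>15); print(f,cent(m))
```

```text
top red edges 94.8 102.1 mid 98.45 white peak 97.8 cent 98.08 index 98.57
side red edges 94.2 103.8 mid 99.0 white peak 98.2 cent 98.13 index 98.33
vial 0
spare 0
pen 0
red 11
lever 0
top0 (np.float64(251.12280701754386), np.float64(204.66165413533835), 399)
t10 (np.float64(251.12060301507537), np.float64(204.75879396984925), 398)
```

```bash
python3 -c "
from h import *
st(); print(hand_in())"
```

```text
18.85 [0.2868 0.5398 0.2126] hd 54.07 F [0.81 0.09 0.11] op 0.003
the job is handed in; nothing more can be done
None
```

The turntable is set and locked, and the job is handed in at 18.9 s. With shut fingertips I pushed the clamp lever open to its stop (69° measured). I then pushed the disc about 113° clockwise by the post, pushed the lever back to its shut stop, and moved the arm clear.

**Lever:** its final angle is the same as the starting shut angle (−35.45° against −35.44°).

**Alignment:** the top view puts the index line within 0.1° of the middle of the red rider. Against the rider's white line it is 0.2–0.5° off in both views.

**Disagreement:** the side view's red-centroid reading was −0.8°. I put most of that down to the rider's near face being visible from that side, but did not prove it.

**Surroundings:** the dish is in its seat and the rider's angle reads the same as at the start. The vial, spare dish and pen show no change in the images. Reported forces were about 2–5 N while pushing, up to about 16 N against the shut stop.

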